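# Probe the red, yellow and blue test terminals

### The job

Take the orange test probe out of its fork holder and gently press its tip onto the brass buttons of the red, then the yellow, then the blue terminal of the test fixture, holding each visibly pressed down for about half a second. Do not press the white terminal, do not poke the board or its module, and leave the bottle, dish and loupe where they are. Then hang the probe upright back in its holder by its flange.

Things in the scene. Friction and masses are not known exactly. Their poses are not given: they have to be found in the camera images.
- fixture: Fixed test fixture lying on the bench, 104 (x) x 148 (y) x 14 mm: aluminium plate with a green board on it; origin at the centre of its underside, z up. A green module (36 x 52 mm, 8 mm high) lies in its middle; four coloured sprung terminals stand near its corners, about 31 mm either side in x and 49 mm in y; which colour is where changes.
- holder: Fixed grey fork holder on a dark base plate (84 x 70 x 8 mm); origin at the centre of its underside, 75 mm below the seat; x points away from the fork's opening, z up.
- holder_seat (a point): Seat in the holder's slot, level with the fork's top, 75 mm above the bench. The slot is 20 mm wide between two prongs along the holder's x axis (42 mm wide over all); it is open towards the holder's -x (roughly to the robot) from 28 mm before this point, and closed by a column, 16 mm thick and as high as the fork, 12 mm behind it.
- probe_flange (a point): Centre of the underside of the loose test probe's black flange (34 mm diameter, 5 mm thick), which rests on top of the fork: in place when it lies at the holder seat. Axes as the probe's: z along the probe from tip to handle, up when it hangs.
- probe_grip (a point): Centre of the probe's square orange handle (16 x 16 mm, its flats along the probe's x and y, from 5 to 67 mm above the flange's underside, with a black cap and a lamp to 73 mm); this point lies 36 mm above the flange's underside and 96 mm above the tip. The probe weighs about 60 g and at first hangs upright, tip down, in the holder.
- probe_tip (a point): The lower end of the probe's brass tip (about 3 mm thick), 60 mm below the underside of the flange; above it the tip widens to a steel shaft of 11 mm diameter, which hangs in the slot of the fork.
- red_terminal: Fixed red plastic terminal collar on the fixture, 25 mm diameter, 12 mm high; origin at the centre of its underside, 14 mm above the bench. It is to be touched.
- red_top (a point): Centre of the upper face of the brass contact button (12 mm diameter) of the red terminal; 34 mm above the bench when up. It goes down with the button.
- red_button (a joint): How far the red terminal's sprung button is pressed down, in m: 0 up, 0.006 at its stop. It takes 0.9 N to start and 2.7 N at the stop, and springs back when let go.
- yellow_terminal: Fixed yellow plastic terminal collar on the fixture, 25 mm diameter, 12 mm high; origin at the centre of its underside, 14 mm above the bench. It is to be touched.
- yellow_top (a point): Centre of the upper face of the brass contact button (12 mm diameter) of the yellow terminal; 34 mm above the bench when up. It goes down with the button.
- yellow_button (a joint): How far the yellow terminal's sprung button is pressed down, in m: 0 up, 0.006 at its stop. It takes 0.9 N to start and 2.7 N at the stop, and springs back when let go.
- blue_terminal: Fixed blue plastic terminal collar on the fixture, 25 mm diameter, 12 mm high; origin at the centre of its underside, 14 mm above the bench. It is to be touched.
- blue_top (a point): Centre of the upper face of the brass contact button (12 mm diameter) of the blue terminal; 34 mm above the bench when up. It goes down with the button.
- blue_button (a joint): How far the blue terminal's sprung button is pressed down, in m: 0 up, 0.006 at its stop. It takes 0.9 N to start and 2.7 N at the stop, and springs back when let go.
- white_terminal: Fixed white plastic terminal collar on the fixture, 25 mm diameter, 12 mm high; origin at the centre of its underside, 14 mm above the bench. It must be left alone.
- white_top (a point): Centre of the upper face of the brass contact button (12 mm diameter) of the white terminal; 34 mm above the bench when up. It goes down with the button.
- white_button (a joint): How far the white terminal's sprung button is pressed down, in m: 0 up, 0.006 at its stop. It takes 0.9 N to start and 2.7 N at the stop, and springs back when let go.
- dropper_bottle: Bystander: loose amber dropper bottle, 33 mm wide, 102 mm high, standing beside the fixture (its -y side); origin at its underside.
- dish: Bystander: loose light grey dish, 54 mm wide, 18 mm high, behind the fixture (its +x side); origin at its underside.
- loupe: Bystander: loose black eye loupe, 36 mm wide, 34 mm high, beside the holder (its +y side); origin at its underside.
Things that resemble listed ones, but are neither listed nor needed, are in the scene too. Leave any purple look-alike of the part that bears probe_flange alone.

How it is judged:
By the outcome, as a careful person would: the job done as asked, in the order asked, and still so for the second after the job is handed in, with the robot touching nothing.
It also fails if it takes over 61 s, if anything falls off the work surface, if the arm or the gripper's body presses on something with over 40 N, if the wrist force passes 120 N, or if a joint passes its speed limit or range.

### The arm

A 7-joint arm with a two-finger parallel gripper is mounted at the origin on a cart in front of the work surface, level with it; the furniture and walls round the work are solid. World frame = base frame: x ahead of the robot, y to its left, z up, the work surface at z = 0. Lengths are in m, angles in rad, forces in N, time in s.
With the tool pointing down it reaches from about 0.35 to 0.9 m from the base axis. Payload 8.1 kg.
Tool frame: the origin (TCP) lies at the very end of the fingers, on their centre line; the grasp point (between the pads) lies 19 mm behind it; z points along the fingers, y is the line along which they close (so a half turn about z gives the same grasp; the last joint's range is limited). The gripper opens to 85 mm and grips with 20 to 120 N. Pads are 22 mm wide; open, the fingers measure 114 mm over their backs; the gripper's body (76 mm by 85 mm) begins 54 mm behind the grasp point. The pads swing forward as they close: fully open they stand 13 mm farther back than shut.
Start: joints at [1.141, 0.434, 0.025, 1.573, -0.012, 1.134, -0.075], TCP at [0.201, -0.592, 0.231] pointing down, gripper open.
Joint ranges: [-2.62, 2.62], [-0.44, 2.09], [-1.27, 1.32], [0.08, 2.57], [-1.32, 4.46], [0.12, 2], [-2.74, 2.74]. Speed limits (rad/s): [2.22, 2.22, 3.01, 3.01, 3.14, 3.14, 3.14].

### API

Orientations are given as a 3x3 rotation matrix whose columns are the frame's x, y, z axes.
In Python, from plant import readout, grab_frame, manip gives the robot as it stands.
- The arm moves only by the shell command python3 -m handwheel 'ROWS'. ROWS is a JSON object of lists of equal length, an entry for each row: "delta_rot": the turn, a rotation vector about the tool's x, y, z in degrees, a list of three; "dp": the shift along the tool's x, y, z in m, a list of three; "fingers": the closure, from 0 (fully open) to 1 (shut). In form: {"delta_rot": [[wx, wy, wz], ...], "dp": [[dx, dy, dz], ...], "fingers": [fingers, ...]}. A call has 1 to 12 rows; each row shifts and turns the commanded pose from where the row before left it, along the tool's axes as they then stand; what a row does not reach is not made up. A row lasts 1/8 s, in which the tool goes at most 62.5 mm and 10.7 degrees, less where a joint would pass 70% of its speed; a pose out of reach is approached as far as the arm can. A call is refused whole if a number of a shift passes 0.0625 or a number of a turn 10.7, either way. A call with a gripper value outside its range is refused whole. The fingers move at their own pace and stop on an object; the grip force is fixed at half the most. Time passes only in rows, so rows that do not move let the fingers close. It gives the time, the measured TCP pose, the force, the opening and the grip force at its end, in the units of the state.
- readout.observe(): the state, without advancing time (a new reading comes with each control period).
- grab_frame(name): name is "scene" or "top" or "wrist"; returns a dict with "img" (420x560x3 uint8, red, green, blue), "intrinsics" (3x3 intrinsics, pixels), "R" (3x3) and "t" (3): a world point X has camera coordinates R X + t; the wrist camera has in their place "tool_from_camera" (4x4, takes a point from camera to tool coordinates, whose origin is the TCP and whose axes are the flange's). Camera axes: x right, y down, z forward; pixel columns grow to the right and rows downward; lengths in m; the calibration is good to about 2 mm. A picture is of the moment at which its call begins: read the wrist's pose just before it. There is no depth.
- manip.job_done(): hands the job in; it is judged then, once.
The state is a dict: "t": time; "joints": joint angles; "joint_velocities": joint speeds; "joint_efforts": joint torques, N m; "ee_pos": TCP position; "orientation": TCP orientation; "wrist_force": force on the tool from outside, world axes, zero at the start; "moment": the same for the moment, N m; "width": finger opening in m; "grasp_force": force on a finger pad.
Only numpy, scipy, OpenCV 4.12 (cv2) and the standard library are available. Lean on these libraries where they do the work, as an engineer would, in place of code of your own. Each camera call takes 0.05 s, during which the arm holds its last target. There are 200 camera calls.

## Working session

There is one attempt and no reset: what is moved stays moved. The work goes in short steps, Python scripts to look and compute and a shell command to move; the robot and the scene stay as the last step left them, time stands still between calls to the robot, and variables do not carry over. Pictures are saved under pics/ and viewed, at most 10 in all, crops included, and the job is handed in when it is done.

```bash
ls; mkdir -p pics; python3 - <<'E'
from plant import readout, grab_frame
import cv2,numpy as np
np.set_printoptions(precision=4,suppress=True)
s=readout.observe(); print(s)
for n in ("scene","top"):
    f=grab_frame(n); cv2.imwrite(f"pics/{n}0.png",f["img"][:,:,::-1]); np.savez(f"pics/{n}0.npz",**f)
    print(n,f["intrinsics"],f["R"],f["t"])
E
```

```text
pics
{'t': 0.0, 'joints': array([ 1.1414,  0.4352,  0.025 ,  1.5741, -0.0116,  1.134 , -0.0751]), 'joint_velocities': array([ 0.0009, -0.0027,  0.0009, -0.0005,  0.002 ,  0.0003,  0.0008]), 'joint_efforts': array([  0.    , -67.0468,   1.0253, -31.6216,   0.0156,   0.0124,
         0.    ]), 'ee_pos': array([ 0.2004, -0.5914,  0.2305]), 'orientation': array([[ 0.9471,  0.321 , -0.0006],
       [ 0.321 , -0.9471,  0.0015],
       [-0.0001, -0.0016, -1.    ]]), 'wrist_force': array([-0.634 ,  0.1207,  0.1743]), 'moment': array([-0.0166, -0.0277,  0.0224]), 'grasp_force': 0.0, 'width': 0.08545549092233135}
scene [[379.4281   0.     276.6267]
 [  0.     379.4281 211.2698]
 [  0.       0.       1.    ]] [[-0.4534 -0.8913 -0.0093]
 [-0.5826  0.3043 -0.7536]
 [ 0.6745 -0.3363 -0.6573]] [0.2531 0.3895 0.7784]
top [[382.3186   0.     278.8713]
 [  0.     382.3186 202.8868]
 [  0.       0.       1.    ]] [[-0.0035 -0.9999 -0.0106]
 [-0.9862  0.0052 -0.1653]
 [ 0.1653  0.0099 -0.9862]] [0.0408 0.5401 1.2526]
```

View pics/scene0.png

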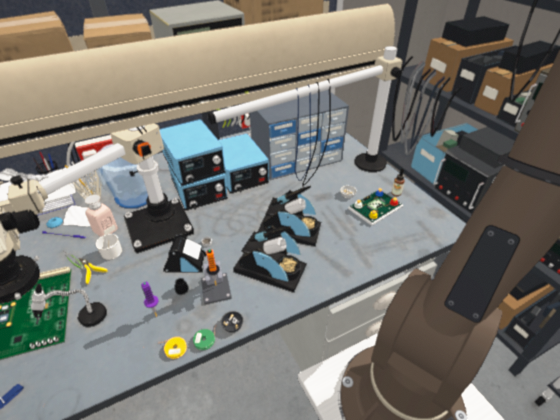

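View pics/top0.png

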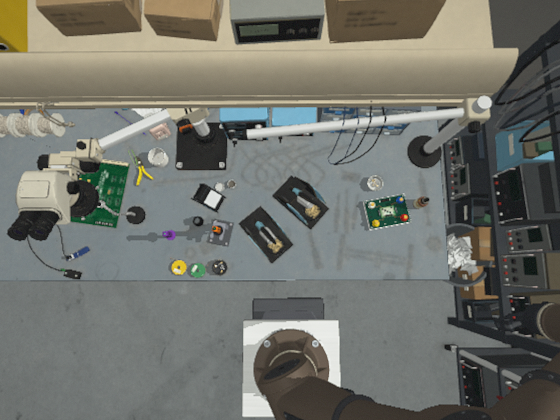

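Scene: the orange probe hangs in the fork at scene (212,262) / top (217,231). Candidates that could be taken for it are the purple look-alike at scene (150,293) / top (168,236) and the orange hinge at scene (142,150). I choose the orange one in the grey fork. The fixture is at scene (376,207) / top (387,212). Next come a close crop and measurements.

```bash
cat > h.py <<'E'
import numpy as np,cv2
np.set_printoptions(precision=4,suppress=True)
def ray(f,p):
    d=f["R"].T@np.linalg.solve(f["intrinsics"],[p[0],p[1],1]); c=-f["R"].T@f["t"]; return c,d
def onplane(f,p,z):
    c,d=ray(f,p); return c+d*(z-c[2])/d[2]
def proj(f,X):
    q=f["intrinsics"]@(f["R"]@np.asarray(X)+f["t"]); return q[:2]/q[2]
def tri(rs):
    A=0;b=0
    for c,d in rs:
        d=d/np.linalg.norm(d);P=np.eye(3)-np.outer(d,d);A=A+P;b=b+P@c
    return np.linalg.solve(A,b)
def blobs(img,lo,hi,box=None,mn=6):
    h=cv2.cvtColor(img,cv2.COLOR_RGB2HSV);m=cv2.inRange(h,np.array(lo),np.array(hi))
    if box: k=np.zeros_like(m);x0,y0,x1,y1=box;k[y0:y1,x0:x1]=1;m*=k
    n,l,st,ce=cv2.connectedComponentsWithStats(m)
    return [(ce[i].round(2),st[i].tolist()) for i in range(1,n) if st[i][4]>=mn]
E
python3 - <<'E'
from h import *
S=dict(np.load("pics/scene0.npz"));T=dict(np.load("pics/top0.npz"))
C={"orange":((5,150,120),(17,255,255)),"red":((0,150,110),(4,255,255)),"yellow":((22,140,120),(34,255,255)),"blue":((100,130,80),(125,255,255)),"white":((0,0,190),(180,40,255))}
for n,f,bf,bh in(("scene",S,(345,180,410,225),(195,240,230,305)),("top",T,(360,190,415,230),(195,215,240,250))):
    for c,(lo,hi) in C.items():
        b=bh if c=="orange" else bf
        for ce,st in blobs(f["img"],lo,hi,b,4):print(n,c,ce,st,onplane(f,ce,.024 if c!="orange" else .12))
def crop(f,b,w): return cv2.resize(f["img"][b[1]:b[3],b[0]:b[2],::-1],(400,300),interpolation=cv2.INTER_CUBIC)
im=np.vstack([np.hstack([crop(S,(180,230,248,281+0),0),crop(T,(190,210,246,252),0)]),np.hstack([crop(S,(344,180,408,228),0),crop(T,(360,191,412,230),0)])])
cv2.imwrite("pics/crop0.png",im)
E
```

```text
scene orange [211.19 261.09] [206, 250, 11, 21, 123] [0.4327 0.2389 0.12  ]
scene red [393.48 202.68] [390, 200, 8, 6, 31] [ 0.4844 -0.3837  0.024 ]
scene yellow [373.28 214.49] [369, 210, 9, 9, 61] [ 0.4684 -0.2908  0.024 ]
scene blue [379.   193.75] [375, 191, 9, 6, 36] [ 0.5426 -0.3718  0.024 ]
scene white [354.5 187.5] [354, 187, 2, 2, 4] [ 0.6078 -0.3203  0.024 ]
scene white [350.12 191.12] [346, 189, 8, 6, 17] [ 0.5983 -0.2957  0.024 ]
scene white [358.35 204.22] [355, 201, 7, 7, 23] [ 0.5302 -0.2794  0.024 ]
scene white [375.34 203.66] [371, 201, 10, 7, 29] [ 0.5073 -0.3292  0.024 ]
scene white [387.   214.24] [371, 204, 33, 21, 84] [ 0.4497 -0.3291  0.024 ]
scene white [355.17 211.83] [353, 210, 5, 4, 6] [ 0.5046 -0.2486  0.024 ]
top orange [216.82 229.21] [213, 226, 8, 7, 28] [0.4443 0.2344 0.12  ]
top red [403.   217.18] [400, 214, 7, 7, 22] [ 0.492  -0.3853  0.024 ]
top yellow [375.55 222.84] [372, 220, 8, 7, 38] [ 0.473  -0.2909  0.024 ]
top blue [398.38 200.04] [396, 197, 8, 7, 24] [ 0.5516 -0.3729  0.024 ]
top white [372.   206.38] [370, 206, 5, 2, 8] [ 0.5299 -0.2813  0.024 ]
top white [389.25 209.5 ] [384, 208, 9, 6, 24] [ 0.5188 -0.3398  0.024 ]
top white [384.89 212.5 ] [382, 210, 8, 5, 18] [ 0.5085 -0.3244  0.024 ]
top white [401.5 223.5] [401, 223, 2, 2, 4] [ 0.4704 -0.379   0.024 ]
```

View pics/crop0.png

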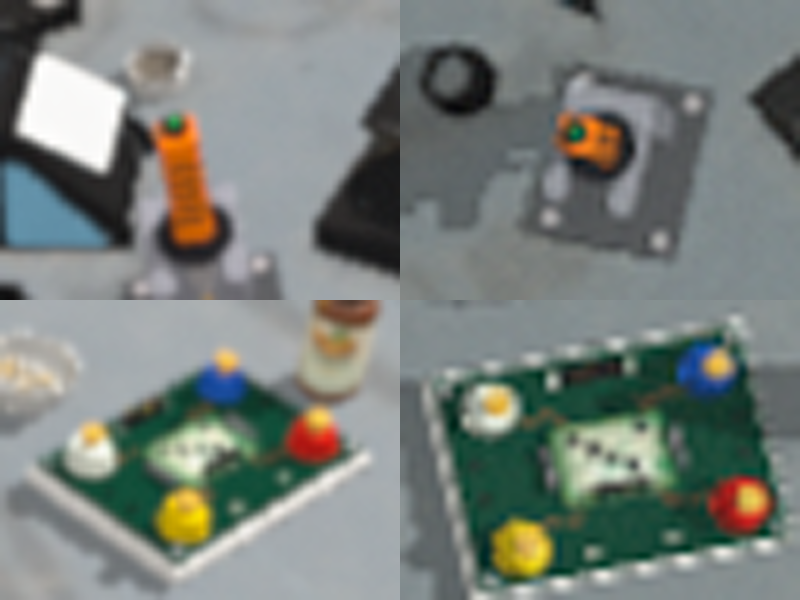

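The crop confirms the orange probe with a green lamp in the grey fork, and the holder's yaw looks like about -15°. On the fixture, blue and red are on the -y side, white and yellow on the +y side, and the rectangle sizes agree (95 x 60 mm). I'll go over the fixture for a wrist picture first, since it's on the way.

```bash
python3 -m handwheel '{"delta_rot":[[0,0,0],[0,0,0],[0,0,0],[0,0,0],[0,0,0],[0,0,0],[0,0,0],[0,0,0],[0,0,0]],"dp":[[0.045,-0.024,-0.01],[0.045,-0.024,-0.01],[0.045,-0.024,-0.01],[0.045,-0.024,-0.01],[0.045,-0.024,-0.01],[0.045,-0.024,-0.01],[0.045,-0.024,-0.01],[0,0,0],[0,0,0]],"fingers":[0,0,0,0,0,0,0,0,0]}'
python3 - <<'E'
from h import *
from plant import readout, grab_frame
s=readout.observe();f=grab_frame("wrist");print(s["t"],s["ee_pos"],s["orientation"],s["joints"])
print(f["intrinsics"],f["tool_from_camera"])
np.savez("pics/w1.npz",pos=s["ee_pos"],ori=s["orientation"],**f);cv2.imwrite("pics/w1.png",f["img"][:,:,::-1])
E
```

```text
t: 1.23
ee_pos: [0.4445, -0.332, 0.3009]
orientation: [[0.947, 0.321, -0.001], [0.321, -0.947, -0.0], [-0.001, -0.0, -1.0]]
wrist_force: [-0.1, -0.4, -0.2]
width: 0.0851
grasp_force: 0.0
1.225 [ 0.4445 -0.332   0.3009] [[ 0.9471  0.321  -0.001 ]
 [ 0.321  -0.9471 -0.0001]
 [-0.001  -0.0002 -1.    ]] [ 0.6332  0.277  -0.1147  1.6321  0.0338  1.2352 -0.7323]
[[290.0717   0.     281.7544]
 [  0.     290.0717 204.257 ]
 [  0.       0.       1.    ]] [[ 0.001  -0.9664 -0.2572  0.065 ]
 [ 1.      0.0005  0.0016 -0.0006]
 [-0.0014 -0.2572  0.9664 -0.1427]
 [ 0.      0.      0.      1.    ]]
```

View pics/w1.png

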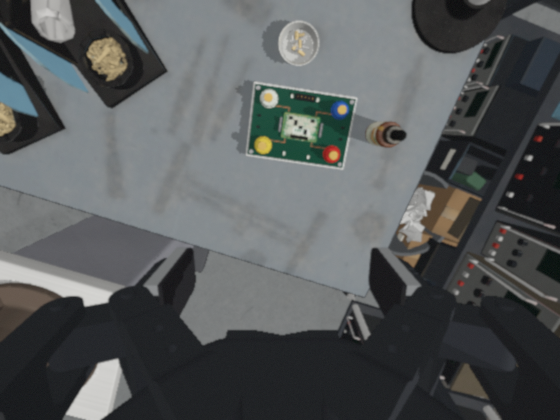

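The wrist picture shows the fixture at (300,125), white (269,98), blue (341,109), yellow (263,146) and red (333,155), with the bottle at (385,134) and the dish at (299,43). I'll measure from it and write a helper for wrist views.

```bash
cat >> h.py <<'E'
def wristcam(d):
    d=dict(d);M=np.array(d["tool_from_camera"]);Rwc=d["ori"]@M[:3,:3];c=d["pos"]+d["ori"]@M[:3,3]
    return dict(img=d["img"],intrinsics=d["intrinsics"],R=Rwc.T,t=-Rwc.T@c)
E
python3 - <<'E'
from h import *
W=wristcam(np.load("pics/w1.npz"));T=dict(np.load("pics/top0.npz"));S=dict(np.load("pics/scene0.npz"))
for n,f,seeds in(("w",W,dict(white=(269,98),blue=(341,109),yellow=(263,146),red=(333,155))),("top",T,dict(white=(371,205),blue=(398,200),yellow=(375,223),red=(403,217)))):
    for c,p in seeds.items():
        x,y=p;b=(x-14,y-14,x+15,y+15)
        lo,hi=dict(red=((0,130,80),(6,255,255)),yellow=((21,120,100),(34,255,255)),blue=((100,120,60),(125,255,255)),white=((0,0,170),(180,60,255)))[c]
        for ce,st in blobs(f["img"],lo,hi,b,8):print(n,c,ce,st,onplane(f,ce,.022))
        for ce,st in blobs(f["img"],(14,80,140),(21,255,255),b,5):print("    brass",ce,st,onplane(f,ce,.034))
im=cv2.resize(W["img"][70:180,235:415,::-1],None,fx=4.4,fy=4.4,interpolation=cv2.INTER_CUBIC);cv2.imwrite("pics/w1c.png",im)
# projected probe/holder check in two static views
p=tri([ray(S,(211.19,261.09)),ray(T,(216.82,229.21))]);print("probe tri",p,proj(S,p),proj(T,p))
E
```

```text
w white [273.56  85.09] [263, 84, 21, 4, 32] [ 0.5542 -0.283   0.022 ]
w white [270.41  98.34] [262, 90, 16, 18, 147] [ 0.5368 -0.2843  0.022 ]
    brass [269.62  94.88] [268, 93, 4, 5, 8] [ 0.5397 -0.2827  0.034 ]
    brass [266.59  98.  ] [264, 94, 8, 8, 22] [ 0.5346 -0.2801  0.034 ]
w blue [338.19 110.02] [330, 101, 19, 19, 189] [ 0.5525 -0.3779  0.022 ]
    brass [341.29 109.68] [338, 106, 8, 8, 41] [ 0.5529 -0.3797  0.034 ]
w yellow [262.82 144.66] [254, 136, 18, 18, 259] [ 0.4741 -0.2935  0.022 ]
    brass [261.5  145.62] [260, 144, 4, 4, 8] [ 0.4732 -0.2926  0.034 ]
w red [330.12 153.07] [323, 145, 17, 18, 164] [ 0.4939 -0.3886  0.022 ]
    brass [332.81 154.94] [329, 151, 9, 9, 54] [ 0.4931 -0.3909  0.034 ]
top white [372.09 206.  ] [369, 204, 6, 4, 11] [ 0.5316 -0.2821  0.022 ]
top white [383.15 212.5 ] [381, 210, 5, 6, 20] [ 0.5088 -0.319   0.022 ]
    brass [372.  204.2] [371, 203, 3, 3, 5] [ 0.5359 -0.2793  0.034 ]
top blue [398.46 200.43] [396, 197, 8, 7, 28] [ 0.5505 -0.3737  0.022 ]
    brass [400.67 199.  ] [400, 198, 3, 3, 6] [ 0.5534 -0.3778  0.034 ]
top yellow [375.47 222.89] [372, 220, 8, 7, 47] [ 0.4731 -0.2911  0.022 ]
top red [402.9  217.32] [400, 214, 8, 7, 31] [ 0.4918 -0.3856  0.022 ]
    brass [405.12 216.25] [404, 215, 4, 4, 8] [ 0.4939 -0.3895  0.034 ]
probe tri [0.4455 0.2365 0.1059] [211.0461 261.077 ] [216.9199 229.2558]
```

```bash
python3 -m handwheel '{"delta_rot":[[0,0,0],[0,0,0],[0,0,0],[0,0,0],[0,0,0],[0,0,0],[0,0,0],[0,0,0],[0,0,0],[0,0,0],[0,0,0],[0,0,0]],"dp":[[0.0152,-0.0448,0.002],[0.0152,-0.0448,0.002],[0.0152,-0.0448,0.002],[0.0152,-0.0448,0.002],[0.0152,-0.0448,0.002],[0.0152,-0.0448,0.002],[0.0152,-0.0448,0.002],[0.0152,-0.0448,0.002],[0.0152,-0.0448,0.002],[0.0152,-0.0448,0.002],[0.0152,-0.0448,0.002],[0.0152,-0.0448,0.002]],"fingers":[0,0,0,0,0,0,0,0,0,0,0,0]}'
python3 -m handwheel '{"delta_rot":[[0,0,8.5],[0,0,8.5],[0,0,8.5],[0,0,8.5],[0,0,0],[0,0,0]],"dp":[[0,0,0],[0,0,0],[0,0,0],[0,0,0],[0,0,0],[0,0,0]],"fingers":[0,0,0,0,0,0]}'
python3 - <<'E'
from h import *
from plant import readout, grab_frame
s=readout.observe();f=grab_frame("wrist");print(s["t"],s["ee_pos"],s["orientation"],s["joints"])
np.savez("pics/w2.npz",pos=s["ee_pos"],ori=s["orientation"],**f);cv2.imwrite("pics/w2.png",f["img"][:,:,::-1])
E
```

```text
t: 2.78
ee_pos: [0.4459, 0.2356, 0.2769]
orientation: [[0.948, 0.318, -0.0], [0.318, -0.948, -0.001], [-0.0, 0.001, -1.0]]
wrist_force: [0.9, -0.3, 0.1]
width: 0.085
grasp_force: 0.0
t: 3.52
ee_pos: [0.4455, 0.2351, 0.2771]
orientation: [[0.965, -0.262, -0.0], [-0.262, -0.965, -0.0], [-0.0, 0.0, -1.0]]
wrist_force: [0.1, 0.9, 1.0]
width: 0.0855
grasp_force: 0.0
3.525 [0.4455 0.2351 0.2771] [[ 0.9651 -0.2617 -0.0002]
 [-0.2617 -0.9651 -0.0004]
 [-0.0001  0.0005 -1.    ]] [-0.236   0.2364 -0.4338  1.7655  0.1076  1.1634 -2.5376]
```

View pics/w2.png

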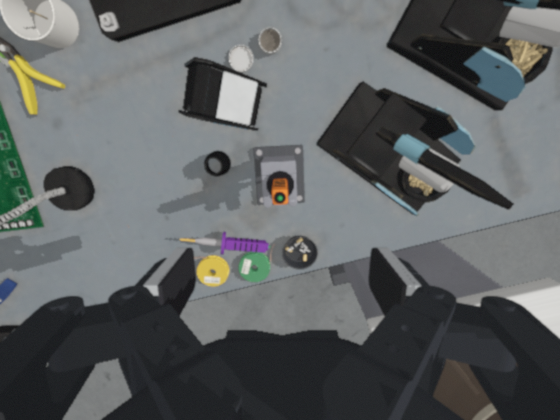

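The wrist picture shows the probe from above in the fork (lamp at (280,198), flange at (280,184)), with the base plate square to the image. The purple look-alike lies at (245,243). I'll measure the probe axis.

```bash
python3 - <<'E'
from h import *
W=wristcam(np.load("pics/w2.npz"));b=(250,140,312,212)
print("lamp",[(c,s,onplane(W,c,.148)) for c,s in blobs(W["img"],(45,100,40),(90,255,255),b,4)])
print("orange",[(c,s,onplane(W,c,.111)) for c,s in blobs(W["img"],(3,130,100),(19,255,255),b,8)])
m=cv2.inRange(cv2.cvtColor(W["img"],cv2.COLOR_RGB2HSV),np.array((3,130,100)),np.array((19,255,255)));m[:140]=0;m[212:]=0;m[:,:250]=0;m[:,312:]=0
print(cv2.minAreaRect(cv2.findNonZero(m)))
g=cv2.cvtColor(W["img"],cv2.COLOR_RGB2GRAY)
print("black",[(c,s,onplane(W,c,.08)) for c,s in blobs(W["img"],(0,0,0),(180,255,45),b,20)])
for p in((255,148),(302,146),(305,203),(253,206)):print(onplane(W,p,.008))
im=cv2.resize(W["img"][135:220,225:335,::-1],None,fx=7,fy=7,interpolation=cv2.INTER_CUBIC);cv2.imwrite("pics/w2c.png",im)
E
```

```text
lamp [(array([279.5, 197.5]), [277, 195, 6, 6, 32], array([0.4454, 0.2375, 0.148 ]))]
orange [(array([279.87, 189.32]), [271, 178, 18, 26, 317], array([0.4456, 0.2373, 0.111 ]))]
((279.5, 190.5), (25.0, 17.0), 90.0)
black [(array([279.65, 179.56]), [268, 172, 25, 20, 147], array([0.4508, 0.2363, 0.08  ]))]
[0.4906 0.2616 0.008 ]
[0.4762 0.1975 0.008 ]
[0.3953 0.2133 0.008 ]
[0.4109 0.2883 0.008 ]
```

View pics/w2c.png

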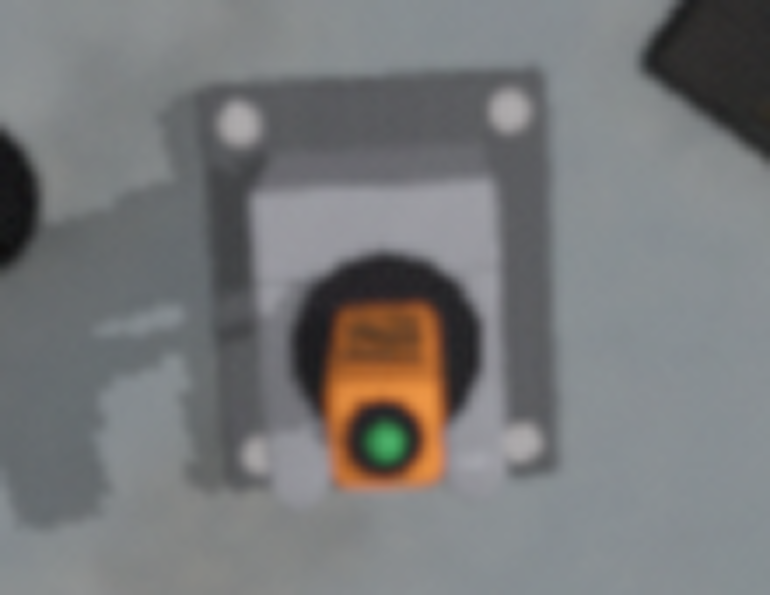

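The handle and fork are turned about 2.3° in the image, so I correct for that, then descend with TCP to 0.094 and close.

```bash
python3 -m handwheel '{"delta_rot":[[0,0,-2.3],[0,0,0],[0,0,0],[0,0,0],[0,0,0],[0,0,0],[0,0,0],[0,0,0],[0,0,0]],"dp":[[-0.0006,-0.0022,0],[0,0,0.035],[0,0,0.035],[0,0,0.035],[0,0,0.035],[0,0,0.025],[0,0,0.013],[0,0,0.005],[0,0,0]],"fingers":[0,0,0,0,0,0,0,0,0]}'
python3 - <<'E'
from h import *
from plant import readout, grab_frame
s=readout.observe();print(s["joints"])
f=grab_frame("wrist")
np.savez("pics/w3.npz",pos=s["ee_pos"],ori=s["orientation"],**f);cv2.imwrite("pics/w3.png",f["img"][:,:,::-1])
W=wristcam(np.load("pics/w3.npz"))
print("lamp",[(c,st,onplane(W,c,.148)) for c,st in blobs(W["img"],(45,100,40),(90,255,255),(200,150,380,400),10)])
E
```

```text
t: 4.7
ee_pos: [0.4455, 0.2385, 0.0947]
orientation: [[0.975, -0.224, 0.001], [-0.224, -0.975, 0.0], [0.0, -0.0, -1.0]]
wrist_force: [0.4, -0.2, 0.6]
width: 0.0856
grasp_force: 0.0
[-0.297   0.4431 -0.3936  1.9921  0.2436  0.7507 -2.6323]
lamp [(array([284.43, 314.46]), [277, 307, 15, 16, 184], array([0.4458, 0.2377, 0.148 ])), (array([218.86, 337.03]), [214, 335, 12, 6, 37], array([0.442, 0.263, 0.148]))]
```

View pics/w3.png

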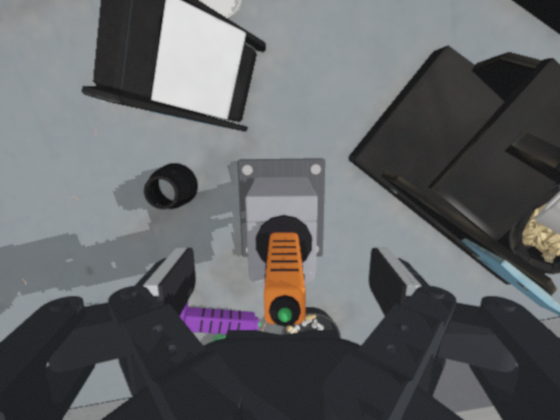

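The picture shows the handle centred and square between the open fingers, with its lamp at (284,314). Closing.

```bash
python3 -m handwheel '{"delta_rot":[[0,0,0],[0,0,0],[0,0,0],[0,0,0],[0,0,0],[0,0,0],[0,0,0],[0,0,0]],"dp":[[0,0,0],[0,0,0],[0,0,0],[0,0,0],[0,0,0],[0,0,0],[0,0,0],[0,0,0]],"fingers":[0.3,0.5,0.7,0.85,1,1,1,1]}'
python3 - <<'E'
from h import *
from plant import readout
s=readout.observe();print(s["ee_pos"],s["orientation"],s["wrist_force"],s["width"],s["grasp_force"])
E
```

```text
t: 5.75
ee_pos: [0.4453, 0.2383, 0.0945]
orientation: [[0.974, -0.225, 0.0], [-0.225, -0.974, 0.0], [0.0, -0.0, -1.0]]
wrist_force: [-1.4, -0.3, 5.1]
width: 0.0153
grasp_force: 58.5
[0.4453 0.2383 0.0945] [[ 0.9744 -0.2246  0.0002]
 [-0.2246 -0.9744  0.    ]
 [ 0.0002 -0.0001 -1.    ]] [-1.3773 -0.3497  5.1459] 0.015259031186589807 58.498225808143616
```

```bash
python3 -m handwheel '{"delta_rot":[[0,0,0],[0,0,0],[0,0,0],[0,0,0],[0,0,0],[0,0,0],[0,0,0],[0,0,0]],"dp":[[0,0,-0.005],[0,0,-0.02],[0,0,-0.035],[0,0,-0.035],[0,0,-0.035],[0,0,-0.035],[0,0,-0.025],[0,0,0]],"fingers":[1,1,1,1,1,1,1,1]}'
python3 -m handwheel '{"delta_rot":[[0,0,0],[0,0,0],[0,0,0],[0,0,0],[0,0,0],[0,0,0],[0,0,0],[0,0,0],[0,0,0],[0,0,0],[0,0,0],[0,0,0]],"dp":[[0.0156,0.05,0],[0.0156,0.05,0],[0.0156,0.05,0],[0.0156,0.05,0],[0.0156,0.05,0],[0.0156,0.05,0],[0.0156,0.05,0],[0.0156,0.05,0],[0.0156,0.05,0],[0.0156,0.05,0],[0.0156,0.05,0],[0.0156,0.05,0]],"fingers":[1,1,1,1,1,1,1,1,1,1,1,1]}'
python3 -m handwheel '{"delta_rot":[[0,0,0],[0,0,0],[0,0,0],[0,0,0],[0,0,0],[0,0,0]],"dp":[[0,0,0.025],[0,0,0.035],[0,0,0.035],[0,0,0.025],[0,0,0],[0,0,0]],"fingers":[1,1,1,1,1,1]}'
python3 - <<'E'
from h import *
from plant import readout, grab_frame
s=readout.observe();print(s["joints"],s["ee_pos"],s["wrist_force"])
f=grab_frame("wrist");g=grab_frame("top");h=grab_frame("scene")
np.savez("pics/w4.npz",pos=s["ee_pos"],ori=s["orientation"],**f)
cv2.imwrite("pics/w4.png",np.hstack([cv2.resize(f["img"][140:420,90:460,::-1],(448,336)),np.vstack([cv2.resize(g["img"][180:240,350:430,::-1],(336,252)),cv2.resize(h["img"][150:230,340:420,::-1],(336,84*3))])[:336]]))
np.savez("pics/top4.npz",**g);np.savez("pics/scene4.npz",**h)
E
```

```text
t: 6.75
ee_pos: [0.446, 0.2388, 0.286]
orientation: [[0.974, -0.225, 0.003], [-0.225, -0.974, 0.002], [0.003, -0.002, -1.0]]
wrist_force: [-0.2, -0.4, -1.3]
width: 0.0148
grasp_force: 58.4
t: 8.25
ee_pos: [0.4924, -0.3898, 0.2827]
orientation: [[0.974, -0.224, -0.002], [-0.224, -0.974, 0.001], [-0.002, -0.001, -1.0]]
wrist_force: [0.8, 0.0, -1.4]
width: 0.0155
grasp_force: 58.7
t: 9.0
ee_pos: [0.4931, -0.3886, 0.1647]
orientation: [[0.974, -0.225, 0.0], [-0.225, -0.974, -0.0], [0.0, 0.0, -1.0]]
wrist_force: [0.9, 0.2, 0.6]
width: 0.0153
grasp_force: 58.7
[ 0.6143  0.4987 -0.0469  1.643   0.0268  1.0003 -1.2387] [ 0.4931 -0.3886  0.1647] [0.9291 0.2142 0.6398]
```

View pics/w4.png

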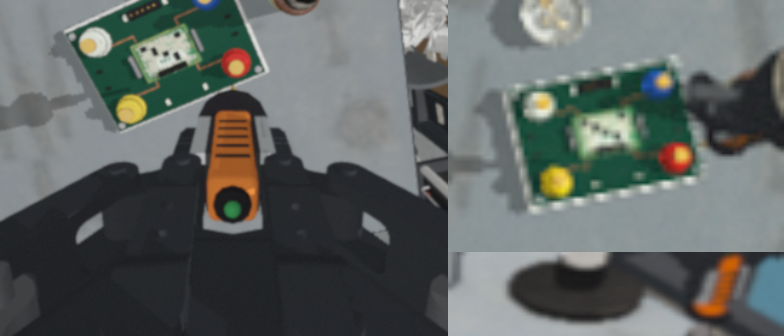

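The wrist view shows the probe held upright, with red just ahead at crop (236,63) and all four terminals in view. The flange hides the tip. I'll re-measure the buttons from here and check the tip in the scene view.

```bash
python3 - <<'E'
from h import *
W=wristcam(np.load("pics/w4.npz"));S=dict(np.load("pics/scene4.npz"));T=dict(np.load("pics/top4.npz"))
P=[]
for c,ce in(("all",None),):
    for ce,st in blobs(W["img"],(13,70,130),(22,255,255),(130,110,320,250),15):
        print(ce,st,onplane(W,ce,.034))
z=np.load("pics/w4.npz");pos=z["pos"]
F={"white":(.5347,-.2815),"yellow":(.4736,-.2936),"red":(.4928,-.3898),"blue":(.5536,-.3776)}
for k,v in F.items():print(k,proj(W,(*v,.034)),proj(S,(*v,.034)))
tip=pos-[0,0,.0795];print("tip",tip,proj(S,tip),proj(T,tip),proj(S,tip+[0,0,.06]))
u,v=proj(S,tip).astype(int)
cv2.imwrite("pics/s4c.png",cv2.resize(S["img"][v-35:v+40,u-50:u+50,::-1],None,fx=7,fy=7,interpolation=cv2.INTER_CUBIC));print(u-50,v-35)
w=cv2.resize(W["img"][130:240,130:320,::-1],None,fx=4,fy=4,interpolation=cv2.INTER_CUBIC);cv2.imwrite("pics/w4c.png",w)
E
```

```text
[258.26 136.25] [253, 131, 12, 12, 118] [ 0.5532 -0.3802  0.034 ]
[318.  132.5] [317, 130, 3, 6, 18] [ 0.5442 -0.4343  0.034 ]
[162.18 177.79] [156, 172, 13, 12, 123] [ 0.5363 -0.2816  0.034 ]
[284.69 195.65] [279, 190, 13, 12, 121] [ 0.4932 -0.3914  0.034 ]
[193.71 235.64] [188, 231, 12, 11, 98] [ 0.4735 -0.2933  0.034 ]
[280.65 237.63] [268, 233, 28, 13, 153] [ 0.4518 -0.3779  0.034 ]
white [162.6128 179.4711] [358.449  200.8206]
yellow [193.9517 235.4521] [373.4734 210.8036]
red [283.1402 196.4134] [393.8431 198.2331]
blue [255.4584 136.4915] [378.7915 189.0393]
tip [ 0.4931 -0.3886  0.0852] [396.6552 185.567 ] [409.8035 214.4404] [400.5997 169.715 ]
346 150
```

View pics/s4c.png

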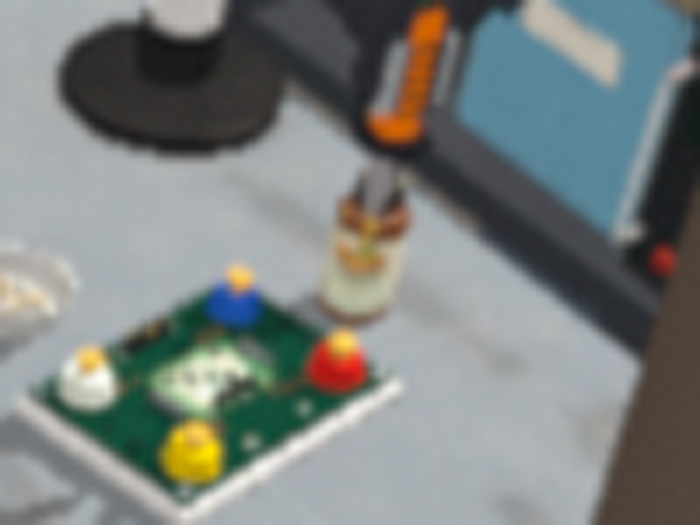

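The tip shows at about (398,184) against a predicted (397,186), so it agrees. Refined buttons: red (.4934,-.3903), yellow (.474,-.294), blue (.5528,-.379). I'll descend to just above red.

```bash
python3 -m handwheel '{"delta_rot":[[0,0,0],[0,0,0],[0,0,0],[0,0,0],[0,0,0]],"dp":[[0.0007,0.0016,0.014],[0,0,0.02],[0,0,0.01],[0,0,0.003],[0,0,0]],"fingers":[1,1,1,1,1]}'
python3 - <<'E'
from h import *
from plant import readout, grab_frame
s=readout.observe();print(s["ee_pos"],s["wrist_force"])
h=grab_frame("scene");np.savez("pics/scene5.npz",**h)
cv2.imwrite("pics/s5.png",cv2.resize(h["img"][150:225,340:440,::-1],None,fx=7,fy=7,interpolation=cv2.INTER_CUBIC))
E
```

```text
t: 9.78
ee_pos: [0.4933, -0.3903, 0.1175]
orientation: [[0.974, -0.225, 0.0], [-0.225, -0.974, -0.0], [0.0, 0.0, -1.0]]
wrist_force: [-0.5, -0.3, -0.8]
width: 0.0155
grasp_force: 58.7
[ 0.4933 -0.3903  0.1175] [-0.5208 -0.3283 -0.8063]
```

View pics/s5.png

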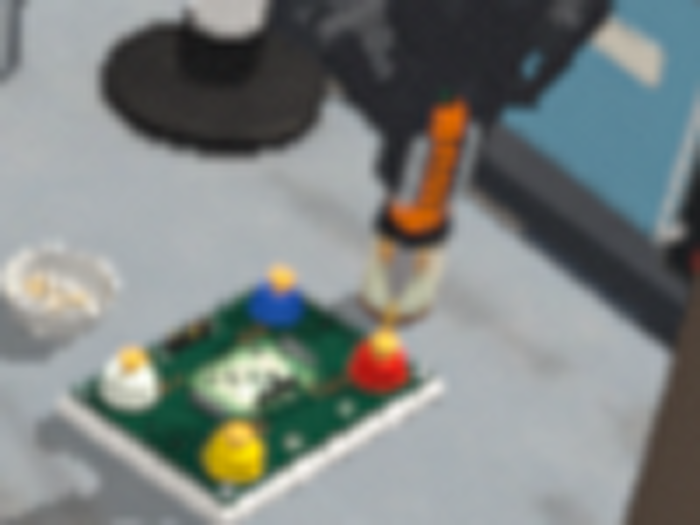

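The tip is right over the red button (crop (388,328) above (385,342)). Press by 8.5 mm.

```bash
python3 -m handwheel '{"delta_rot":[[0,0,0],[0,0,0],[0,0,0],[0,0,0],[0,0,0],[0,0,0]],"dp":[[0,0,0.003],[0,0,0.002],[0,0,0.002],[0,0,0.0015],[0,0,0],[0,0,0]],"fingers":[1,1,1,1,1,1]}'
python3 - <<'E'
from h import *
from plant import readout, grab_frame
s=readout.observe();print(s["ee_pos"],s["wrist_force"])
h=grab_frame("scene");a=np.load("pics/scene5.npz")["img"]
f=lambda i:cv2.resize(i[170:215,360:420,::-1],None,fx=6.6,fy=6.6,interpolation=cv2.INTER_CUBIC)
cv2.imwrite("pics/s6.png",np.hstack([f(a),f(h["img"])]))
E
```

```text
t: 10.58
ee_pos: [0.4934, -0.3903, 0.109]
orientation: [[0.974, -0.225, 0.0], [-0.225, -0.974, -0.0], [0.0, 0.0, -1.0]]
wrist_force: [0.4, -0.5, 1.9]
width: 0.0149
grasp_force: 58.8
[ 0.4934 -0.3903  0.109 ] [ 0.43   -0.4777  1.9036]
```

View pics/s6.png

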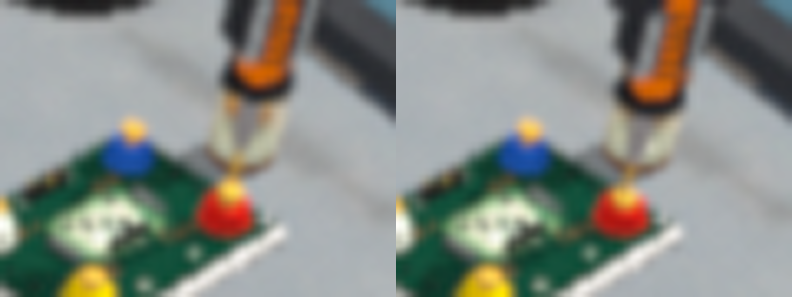

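The right half shows the red button pushed down by the tip, at about 2.5 N. I'll hold on, then lift and go to above yellow.

```bash
python3 -m handwheel '{"delta_rot":[[0,0,0],[0,0,0],[0,0,0],[0,0,0],[0,0,0],[0,0,0],[0,0,0],[0,0,0],[0,0,0],[0,0,0],[0,0,0],[0,0,0]],"dp":[[0,0,0],[0,0,0],[0,0,0],[0,0,-0.01],[0,0,-0.025],[-0.0136,-0.0298,0],[-0.0135,-0.0298,0],[-0.0135,-0.0298,0],[0,0,0],[0,0,0.018],[0,0,0.008],[0,0,0]],"fingers":[1,1,1,1,1,1,1,1,1,1,1,1]}'
python3 - <<'E'
from h import *
from plant import readout, grab_frame
s=readout.observe();h=grab_frame("scene");np.savez("pics/scene7.npz",**h)
w=grab_frame("wrist");np.savez("pics/w7.npz",pos=s["ee_pos"],ori=s["orientation"],**w)
W=wristcam(np.load("pics/w7.npz"))
for ce,st in blobs(W["img"],(13,70,130),(22,255,255),(100,60,480,330),30):print(ce,st,onplane(W,ce,.034))
S=h;tip=s["ee_pos"]-[0,0,.0795];print(tip,proj(S,tip),proj(S,(.474,-.294,.034)))
print([(c,st) for c,st in blobs(h["img"],(13,70,130),(22,255,255),(350,180,410,222),3)])
E
```

```text
t: 12.12
ee_pos: [0.4733, -0.2944, 0.1174]
orientation: [[0.974, -0.225, -0.001], [-0.225, -0.974, 0.0], [-0.001, -0.0, -1.0]]
wrist_force: [0.4, 0.4, -1.2]
width: 0.0153
grasp_force: 58.8
[467.48  68.72] [463, 64, 10, 10, 75] [ 0.5459 -0.4476  0.034 ]
[371.67  81.53] [364, 74, 16, 16, 212] [ 0.5528 -0.3794  0.034 ]
[447.4   80.42] [443, 76, 8, 10, 40] [ 0.5413 -0.4329  0.034 ]
[246.71 136.23] [240, 129, 15, 15, 178] [ 0.5358 -0.2813  0.034 ]
[397.42 159.3 ] [389, 152, 17, 16, 201] [ 0.4928 -0.3906  0.034 ]
[295.55 187.79] [286, 183, 21, 10, 38] [ 0.4885 -0.3089  0.034 ]
[279.92 209.55] [274, 204, 13, 12, 130] [ 0.4738 -0.2928  0.034 ]
[281.73 236.03] [269, 234, 27, 6, 116] [ 0.4511 -0.2891  0.034 ]
[276.08 251.84] [267, 241, 25, 20, 144] [ 0.4384 -0.2812  0.034 ]
[287.33 265.02] [275, 263, 24, 7, 63] [ 0.4243 -0.2878  0.034 ]
[280.67 289.88] [262, 265, 40, 58, 1017] [ 0.4024 -0.2769  0.034 ]
[ 0.4733 -0.2944  0.0379] [373.9336 209.8447] [373.4967 210.6892]
[(array([380.83, 186.97]), [377, 180, 7, 15, 36]), (array([396.69, 186.69]), [394, 184, 7, 6, 26]), (array([394.33, 198.13]), [392, 196, 5, 5, 15]), (array([358.3, 200.9]), [357, 200, 4, 3, 10]), (array([375.5, 206.5]), [375, 206, 2, 2, 4]), (array([373.8, 211.1]), [372, 210, 5, 4, 10])]
```

The yellow button measures (.474,-.2935) and the tip is within 1 mm of it. I'll press yellow with a small correction, look, then go on to above blue.

```bash
python3 -m handwheel '{"delta_rot":[[0,0,0],[0,0,0],[0,0,0],[0,0,0],[0,0,0],[0,0,0],[0,0,0],[0,0,0],[0,0,0]],"dp":[[0.0004,-0.001,0.003],[0,0,0.002],[0,0,0.002],[0,0,0.0015],[0,0,0],[0,0,0],[0,0,0],[0,0,0],[0,0,0]],"fingers":[1,1,1,1,1,1,1,1,1]}'
python3 - <<'E'
from h import *
from plant import readout, grab_frame
s=readout.observe();print(s["ee_pos"],s["wrist_force"])
h=grab_frame("scene");a=np.load("pics/scene7.npz")["img"]
f=lambda i:cv2.resize(i[180:225,345:405,::-1],None,fx=6.6,fy=6.6,interpolation=cv2.INTER_CUBIC)
cv2.imwrite("pics/s8.png",np.hstack([f(a),f(h["img"])]))
E
python3 -m handwheel '{"delta_rot":[[0,0,0],[0,0,0],[0,0,0],[0,0,0],[0,0,0],[0,0,0],[0,0,0],[0,0,0],[0,0,0],[0,0,0]],"dp":[[0,0,-0.01],[0,0,-0.035],[0.032,0.022,0],[0.032,0.022,0],[0.032,0.022,0],[0,0,0],[0,0,0.018],[0,0,0.018],[0,0,0],[0,0,0]],"fingers":[1,1,1,1,1,1,1,1,1,1]}'
```

```text
t: 13.35
ee_pos: [0.4744, -0.2931, 0.1094]
orientation: [[0.974, -0.225, 0.0], [-0.225, -0.974, -0.0], [0.0, 0.0, -1.0]]
wrist_force: [0.9, 0.3, 1.2]
width: 0.0151
grasp_force: 59.0
[ 0.4744 -0.2931  0.1094] [0.8775 0.3127 1.1582]
t: 14.65
ee_pos: [0.553, -0.3787, 0.1183]
orientation: [[0.975, -0.224, -0.0], [-0.224, -0.975, 0.0], [-0.0, -0.0, -1.0]]
wrist_force: [0.3, 0.1, -0.0]
width: 0.0153
grasp_force: 58.8
```

View pics/s8.png

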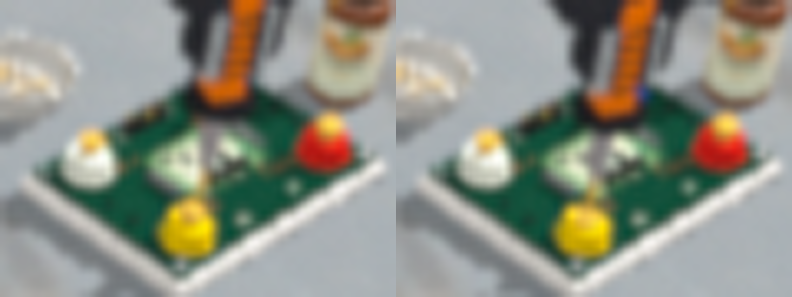

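The yellow button was pressed (tip lowered, about 2 N). I've now used up the picture allowance (12 views, 2 over the limit of 10), so from here I check by numbers only. The blue position is within 1 mm, so press blue.

```bash
python3 -m handwheel '{"delta_rot":[[0,0,0],[0,0,0],[0,0,0],[0,0,0],[0,0,0],[0,0,0],[0,0,0],[0,0,0],[0,0,0]],"dp":[[0,0.0004,0.004],[0,0,0.002],[0,0,0.002],[0,0,0.0015],[0,0,0],[0,0,0],[0,0,0],[0,0,0],[0,0,0]],"fingers":[1,1,1,1,1,1,1,1,1]}'
python3 - <<'E'
from h import *
from plant import readout, grab_frame
s=readout.observe();print(s["ee_pos"],s["wrist_force"])
w=grab_frame("wrist");np.savez("pics/w9.npz",pos=s["ee_pos"],ori=s["orientation"],**w)
W=wristcam(np.load("pics/w9.npz"))
# brass seen beside the flange: blue button at pressed height
for ce,st in blobs(W["img"],(13,70,130),(22,255,255),(200,150,360,235),10):print(ce,st,onplane(W,ce,.034),onplane(W,ce,.0295))
E
```

```text
t: 15.78
ee_pos: [0.5531, -0.3794, 0.1089]
orientation: [[0.974, -0.225, 0.0], [-0.225, -0.974, -0.0], [0.0, 0.0, -1.0]]
wrist_force: [0.6, -1.0, 1.0]
width: 0.0155
grasp_force: 59.0
[ 0.5531 -0.3794  0.1089] [ 0.6086 -1.0257  0.9988]
[282.65 209.23] [276, 204, 14, 12, 132] [ 0.5558 -0.3806  0.034 ] [ 0.5546 -0.3803  0.0295]
[357.7  217.65] [356, 215, 4, 7, 23] [ 0.5359 -0.4365  0.034 ] [ 0.5343 -0.4374  0.0295]
```

The blue button appears lowered (its ray lands 3 mm off at the "up" height). Return to the holder.

```bash
python3 -m handwheel '{"delta_rot":[[0,0,0],[0,0,0],[0,0,0],[0,0,0],[0,0,0],[0,0,0],[0,0,0]],"dp":[[0,0,-0.01],[0,0,-0.03],[0,0,-0.036],[0,0,-0.036],[0,0,-0.036],[0,0,-0.028],[0,0,0]],"fingers":[1,1,1,1,1,1,1]}'
python3 -m handwheel '{"delta_rot":[[0,0,0],[0,0,0],[0,0,0],[0,0,0],[0,0,0],[0,0,0],[0,0,0],[0,0,0],[0,0,0],[0,0,0],[0,0,0],[0,0,0]],"dp":[[-0.0203,-0.0481,0],[-0.0203,-0.0481,0],[-0.0203,-0.0481,0],[-0.0203,-0.0481,0],[-0.0203,-0.0481,0],[-0.0203,-0.0481,0],[-0.0203,-0.0481,0],[-0.0203,-0.0481,0],[-0.0203,-0.0481,0],[-0.0203,-0.0481,0],[-0.0203,-0.0481,0],[-0.0203,-0.0481,0]],"fingers":[1,1,1,1,1,1,1,1,1,1,1,1]}'
python3 -m handwheel '{"delta_rot":[[0,0,0],[0,0,0],[0,0,0]],"dp":[[0,0,0],[0,0,0],[0,0,0]],"fingers":[1,1,1]}'
python3 - <<'E'
from h import *
from plant import readout,grab_frame
s=readout.observe();R=s["orientation"];d=R.T@(np.array([.4453,.2383,.0945])-s["ee_pos"]);print(s["ee_pos"],R,s["joints"],d)
def measure(p,o,img,K,M):pass
# lamp pixel in wrist image: now and at first grasp pose geometry (tool frame), slip check
w=grab_frame("wrist");z4=np.load("pics/w4.npz")
for i in(z4["img"],w["img"]):print([(c,st) for c,st in blobs(i,(45,100,40),(90,255,255),(230,230,340,400),40)])
T=grab_frame("top");a=np.load("pics/top0.npz")["img"]
for n,b,lo,hi in(("loupe/dark",(185,205,207,235),(0,0,0),(180,255,50)),):
    for i in(a,T["img"]):print(n,[(c,st[4]) for c,st in blobs(i,lo,hi,b,6)])
E
```

```text
t: 16.7
ee_pos: [0.5537, -0.3797, 0.2877]
orientation: [[0.974, -0.225, 0.004], [-0.225, -0.974, -0.002], [0.004, 0.001, -1.0]]
wrist_force: [1.1, 0.5, -1.4]
width: 0.0152
grasp_force: 58.8
t: 18.2
ee_pos: [0.4441, 0.2389, 0.284]
orientation: [[0.974, -0.225, -0.001], [-0.225, -0.974, -0.001], [-0.001, 0.001, -1.0]]
wrist_force: [0.9, -0.2, -0.7]
width: 0.0151
grasp_force: 58.8
t: 18.58
ee_pos: [0.4455, 0.2363, 0.2844]
orientation: [[0.974, -0.227, -0.001], [-0.227, -0.974, -0.001], [-0.0, 0.001, -1.0]]
wrist_force: [0.4, 0.2, -0.7]
width: 0.0152
grasp_force: 58.8
[0.4455 0.2363 0.2844] [[ 0.974  -0.2267 -0.0006]
 [-0.2267 -0.974  -0.0011]
 [-0.0003  0.0012 -1.    ]] [-0.2748  0.2266 -0.3876  1.7551  0.0926  1.1788 -2.4885] [-0.0006 -0.0022  0.1899]
[(array([281.58, 314.21]), [274, 307, 16, 16, 191])]
[(array([281.76, 314.24]), [275, 307, 15, 16, 188])]
loupe/dark [(array([199.05, 221.8 ]), 41)]
loupe/dark []
```

```bash
python3 -m handwheel '{"delta_rot":[[0,0,0],[0,0,0],[0,0,0],[0,0,0],[0,0,0],[0,0,0]],"dp":[[-0.0006,-0.0022,0.02],[0,0,0.03],[0,0,0.03],[0,0,0.03],[0,0,0],[0,0,0]],"fingers":[1,1,1,1,1,1]}'
python3 - <<'E'
from h import *
from plant import readout
s=readout.observe();R=s["orientation"];print(R.T@(np.array([.4453,.2383,.0945])-s["ee_pos"]),R)
E
```

```text
t: 19.42
ee_pos: [0.4458, 0.2402, 0.1759]
orientation: [[0.974, -0.225, 0.001], [-0.225, -0.974, 0.001], [0.001, -0.001, -1.0]]
wrist_force: [0.3, 0.7, -1.2]
width: 0.0151
grasp_force: 58.8
[-0.0001  0.002   0.0814] [[ 0.9743 -0.2253  0.001 ]
 [-0.2253 -0.9743  0.0006]
 [ 0.0008 -0.0008 -1.    ]]
```

```bash
python3 -m handwheel '{"delta_rot":[[0,0,0],[0,0,0],[0,0,0],[0,0,0],[0,0,0],[0,0,0]],"dp":[[0,0.0015,0],[0,0,0.02],[0,0,0.025],[0,0,0.02],[0,0,0],[0,0,0]],"fingers":[1,1,1,1,1,1]}'
python3 - <<'E'
from h import *
from plant import readout
s=readout.observe();R=s["orientation"];print(R.T@(np.array([.4453,.2383,.0945])-s["ee_pos"]))
E
```

```text
t: 20.18
ee_pos: [0.4455, 0.2391, 0.1109]
orientation: [[0.974, -0.225, 0.001], [-0.225, -0.974, 0.001], [0.001, -0.001, -1.0]]
wrist_force: [-0.4, -0.2, -0.6]
width: 0.0152
grasp_force: 58.8
[-0.      0.0008  0.0164]
```

```bash
python3 -m handwheel '{"delta_rot":[[0,0,0],[0,0,0],[0,0,0],[0,0,0],[0,0,0]],"dp":[[0,0.0008,0.008],[0,0,0.005],[0,0,0.002],[0,0,0.001],[0,0,0]],"fingers":[1,1,1,1,1]}'
python3 - <<'E'
from h import *
from plant import readout
s=readout.observe();R=s["orientation"];print(R.T@(np.array([.4453,.2383,.0945])-s["ee_pos"]),s["wrist_force"])
E
```

```text
t: 20.8
ee_pos: [0.4445, 0.2378, 0.0944]
orientation: [[0.974, -0.225, 0.0], [-0.225, -0.974, -0.0], [0.0, 0.0, -1.0]]
wrist_force: [-3.6, -3.0, 9.6]
width: 0.0152
grasp_force: 60.4
[ 0.0006 -0.0007 -0.0001] [-3.6381 -2.9551  9.5545]
```

Seated (about 10 N on the fork). Ease up a little, then open.

```bash
python3 -m handwheel '{"delta_rot":[[0,0,0],[0,0,0],[0,0,0],[0,0,0],[0,0,0],[0,0,0],[0,0,0],[0,0,0]],"dp":[[0,0,-0.0005],[0,0,0],[0,0,0],[0,0,0],[0,0,0],[0,0,0],[0,0,0],[0,0,0]],"fingers":[1,1,0.7,0.4,0.2,0,0,0]}'
python3 - <<'E'
from h import *
from plant import readout,grab_frame
s=readout.observe();w=grab_frame("wrist");np.savez("pics/w10.npz",pos=s["ee_pos"],ori=s["orientation"],**w);z=np.load("pics/w3.npz")
for n in("w3","w10"):
    q=np.load(f"pics/{n}.npz");W=wristcam(q);print(q["pos"],[(c,st,onplane(W,c,.148)) for c,st in blobs(W["img"],(45,100,40),(90,255,255),(230,230,340,400),40)])
    print([(c,st,onplane(W,c,.111)) for c,st in blobs(W["img"],(3,130,100),(19,255,255),(240,200,330,335),80)])
E
```

```text
t: 21.8
ee_pos: [0.4446, 0.2378, 0.0943]
orientation: [[0.974, -0.225, -0.0], [-0.225, -0.974, -0.0], [-0.0, 0.0, -1.0]]
wrist_force: [-0.3, -0.4, 0.7]
width: 0.0853
grasp_force: 0.0
[0.4455 0.2385 0.0947] [(array([284.43, 314.46]), [277, 307, 15, 16, 184], array([0.4458, 0.2377, 0.148 ]))]
[(array([284.1 , 272.42]), [264, 232, 42, 92, 2534], array([0.4426, 0.2383, 0.111 ]))]
[0.4446 0.2378 0.0943] [(array([281.79, 314.76]), [275, 307, 15, 16, 188], array([0.4453, 0.2379, 0.148 ]))]
[(array([281.81, 272.46]), [262, 232, 41, 93, 2534], array([0.4421, 0.2386, 0.111 ]))]
```

The probe is back within 1 mm of its original pose and upright. Retreat straight up, then check everything against the first pictures.

```bash
python3 -m handwheel '{"delta_rot":[[0,0,0],[0,0,0],[0,0,0],[0,0,0],[0,0,0],[0,0,0],[0,0,0],[0,0,0]],"dp":[[0,0,-0.015],[0,0,-0.03],[0,0,-0.035],[0,0,-0.035],[0,0,-0.035],[0,0,-0.03],[0,0,0],[0,0,0]],"fingers":[0,0,0,0,0,0,0,0]}'
python3 - <<'E'
from h import *
from plant import readout,grab_frame
s=readout.observe();w=grab_frame("wrist");np.savez("pics/w11.npz",pos=s["ee_pos"],ori=s["orientation"],**w)
for n in("w2","w11"):
    W=wristcam(np.load(f"pics/{n}.npz"));print(n,[(c,st[4],onplane(W,c,.148)) for c,st in blobs(W["img"],(45,100,40),(90,255,255),(250,150,312,225),10)],
     "orange",[(c,st,onplane(W,c,.111)) for c,st in blobs(W["img"],(3,130,100),(19,255,255),(250,140,312,215),50)],
     "loupe",[(c,st[4],onplane(W,c,.034)) for c,st in blobs(W["img"],(0,0,0),(180,255,50),(195,140,240,190),80)])
for n in("scene","top"):
    a=np.load(f"pics/{n}0.npz")["img"].astype(int);b=grab_frame(n)["img"].astype(int);d=np.abs(a-b).max(2)
    R=dict(scene=dict(fixt=(340,170,412,228),probe=(200,240,232,305),loupe=(172,275,192,298)),top=dict(fixt=(355,170,432,232),probe=(200,218,236,246),loupe=(190,214,206,230)))[n]
    for k,(x0,y0,x1,y1) in R.items():
        q=d[y0:y1,x0:x1];print(n,k,(q>60).sum(),q.size)
E
```

```text
t: 22.85
ee_pos: [0.4444, 0.2377, 0.2744]
orientation: [[0.974, -0.225, 0.0], [-0.225, -0.974, -0.0], [0.0, 0.0, -1.0]]
wrist_force: [0.2, 0.8, -0.7]
width: 0.0852
grasp_force: 0.0
w2 [(array([279.5, 197.5]), 32, array([0.4454, 0.2375, 0.148 ]))] orange [(array([279.87, 189.32]), [271, 178, 18, 26, 317], array([0.4456, 0.2373, 0.111 ]))] loupe [(array([218.55, 162.74]), 311, array([0.4859, 0.311 , 0.034 ]))]
w11 [(array([281.59, 197.16]), 32, array([0.4447, 0.2379, 0.148 ]))] orange [(array([281.62, 188.84]), [273, 178, 18, 26, 325], array([0.445 , 0.2378, 0.111 ]))] loupe [(array([220.17, 159.07]), 309, array([0.4862, 0.3111, 0.034 ]))]
scene fixt 228 4176
scene probe 0 2080
scene loupe 0 460
top fixt 0 4774
top probe 134 1008
top loupe 67 256
```

```bash
python3 -c "
from plant import manip
print(manip.job_done())"
```

```text
the job is handed in; nothing more can be done
None
```

The job is handed in at about 23 s: the probe pressed red, yellow, then blue for at least half a second each, and hangs upright in its holder within 1 mm of where it started, with the bottle, dish and loupe unmoved; I viewed 12 pictures, two over the limit of 10, and confirmed the blue press and the final state by measurement only.

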